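# Lever open a slit sample carton and fold back all four flaps

## Task

The tape of the carton of sample tins has been slit: take the spatula, slip its blade down through the slit between the two outer flaps, under the flap on the far side from you, and lever that flap up with it. Fold all four flaps, the two outer ones and the two inner ones beneath, well back past upright so that the tins stand open to view, and leave the spatula lying flat on the bench. Do not shift the carton, upset the tins in it or disturb the other things on the bench.

Things in the scene. Friction and masses are not known exactly. Their poses are not given: they have to be found in the camera images.
- carton: brown cardboard carton, 140 mm deep (its x), 206 mm long (its y), 113 mm high with the top shut, 3 to 4 kg with contents; origin at the centre of its underside, z up; its -x side (white label) faces roughly to the robot. Its top: two outer flaps (near, far) over two inner flaps (left, right), 3.6 mm board on stiff creases; a flap stays where it is left, about 0.8 N at its edge swings it
- carton_in (a point): centre of the carton's inner floor, 4 mm above its underside. Walls 4 mm. A cardboard partition, its top 44 mm above the underside, makes six cells (three along y, two along x) with a tin in each; 60 mm of free height lie between partition and inner flaps
- spatula: spatula 198 mm long, 70 g, lying flat on the bench: black handle 19 mm wide, 13 mm thick, 4 to 99 mm along its +y; flat metal blade along -y. Origin mid-length on the bench, z up. Spatula and brush lie one each side of the carton, either way round, handles roughly to the robot
- spatula_tip (a point): tip of the spatula's blade, 99 mm along -y from the spatula's origin, 6.5 mm above the bench as it lies; the blade is flat, 2 mm thick, 22 mm wide for 62 mm from the tip, then 12 mm wide
- flap_near (a joint): angle (rad) of the outer flap nearest the robot: 0 shut and level, 1.57 upright, growing as it swings up and back to the carton's -x, at most 3.3. Crease at x = -69 mm, 111 mm above the underside; 63 mm from crease to free edge, 204 mm wide; shut, its upper face is 113 mm above the underside. Starts at 0 to 0.03 and bears a light press of the blade once shut
- flap_far (a joint): angle of the outer flap away from the robot, measured alike; mirror image of the near one (crease at x = +69 mm, swings up and away from the robot). Starts at 0 to 0.03. Along the middle of the top a slit 12 mm wide lies between the two free edges: too narrow for a finger, and a blade laid across it passes only if it slopes some 25 degrees or more
- flap_left (a joint): angle of the inner flap at the carton's +y end, measured alike (swings up and out to +y). Crease at y = +102 mm, 107 mm above the underside; 66 mm from crease to free edge, 128 mm wide. Starts shut (0), beneath the outer flaps
- flap_right (a joint): angle of the inner flap at the carton's -y end, mirror image of the left one. Between the free edges of the two inner flaps the middle 72 mm of the carton's length are open down to the partition and tins
- flap_near_edge (a point): middle of the near flap's free edge, at its underside
- flap_far_edge (a point): middle of the far flap's free edge, at its underside
- flap_left_edge (a point): middle of the left inner flap's free edge, at its underside
- flap_right_edge (a point): middle of the right inner flap's free edge, at its underside
- tin_1: open round sample tin, 57 mm across, 34 mm high, with black sample in it, one of six standing in the carton's cells; origin at the centre of its underside, z up
- tin_2: open round sample tin, 57 mm across, 34 mm high, with black sample in it, one of six standing in the carton's cells; origin at the centre of its underside, z up
- tin_3: open round sample tin, 57 mm across, 34 mm high, with black sample in it, one of six standing in the carton's cells; origin at the centre of its underside, z up
- tin_4: open round sample tin, 57 mm across, 34 mm high, with black sample in it, one of six standing in the carton's cells; origin at the centre of its underside, z up
- tin_5: open round sample tin, 57 mm across, 34 mm high, with black sample in it, one of six standing in the carton's cells; origin at the centre of its underside, z up
- tin_6: open round sample tin, 57 mm across, 34 mm high, with black sample in it, one of six standing in the carton's cells; origin at the centre of its underside, z up
- brush: flat brush with black handle, 153 mm long, 30 mm wide, 10 mm thick, lying on the bench beside the carton; not to be moved; origin mid-length on the bench
- beaker: small glass beaker, 53 mm across, 66 mm high, on the bench; origin at the centre of its underside; not to be moved
- tape_roll: roll of brown packing tape, 64 mm across, 19 mm high, lying on the bench; origin at the centre of its underside; not to be moved
- matchbox: red matchbox, 37 x 52 x 14 mm, lying on the bench; not to be moved
- marker: blue marker, 132 mm long, 17 mm high, lying on the bench; not to be moved

How it is judged:
By the outcome, as a careful person would: the job done as asked, in the order asked, and still so for the second after the job is handed in, with the robot touching nothing.
It also fails if it takes over 72 s, if anything falls off the work surface, if the arm or the gripper's body presses on something with over 40 N, if the wrist force passes 120 N, or if a joint passes its speed limit or range.

## Robot

A 6-joint arm with a two-finger parallel gripper is mounted at the origin on a cart in front of the work surface, level with it; the furniture and walls round the work are solid. World frame = base frame: x ahead of the robot, y to its left, z up, the work surface at z = 0. Lengths are in m, angles in rad, forces in N, time in s.
With the tool pointing down it reaches from about 0.375 to 0.9 m from the base axis. Payload 3.1 kg.
Tool frame: the origin (TCP) lies midway between the tips of the shut fingers; the grasp point (between the pads) lies 19 mm behind it; z points along the fingers, y is the line along which they close (so a half turn about z gives the same grasp; the last joint's range is limited). The gripper opens to 85 mm and grips with 20 to 120 N. Pads are 22 mm wide; open, the fingers measure 114 mm over their backs; the gripper's body (76 mm by 85 mm) begins 54 mm behind the grasp point. The pads swing forward as they close: fully open they stand 13 mm farther back than shut.
Start: joints at [-1.478, 0.527, 1.433, -0, 1.181, -0.178], TCP at [0.167, -0.602, 0.231] pointing down, gripper open.
Joint ranges: [-3.08, 3.08], [-0.75, 2.2], [0.22, 2.44], [-1.43, 4.57], [0, 2.65], [-2.85, 2.85]. Speed limits (rad/s): [2.79, 2.79, 3.14, 3.14, 3.14, 3.14].

## Interface

Orientations are given as a unit quaternion [x, y, z, w].
In Python, from station import manip gives the robot as it stands.
- The arm moves only by the tool drive_tool, never from a script. Its argument "motion" is a list that holds one entry, the list of rows, each a list of 5 numbers: the finger opening in mm, from 0 to 85.4, then the shift along the tool's x, y, z in units of 30 mm (1.0 is 30 mm), then the turn about the tool's z in units of 8 degrees (1.0 is 8 degrees). In form: [[[fingers, x, y, z, yaw], ...]]. A call has 1 to 10 rows; each row is the pose to reach, as a shift and turn from the pose commanded when the call began, along the tool's axes at that moment; what a row does not reach only later rows make up. A row lasts 1/10 s, in which the tool goes at most 50 mm and 8.59 degrees, less where a joint would pass 70% of its speed; a pose out of reach is approached as far as the arm can. A call with a gripper value outside its range is refused whole. The fingers move at their own pace and stop on an object; "squeeze" is the grip in N (left out, the last holds). Time passes only in rows, so rows that repeat a pose let the fingers close. It gives the time, the measured TCP pose, the force, the opening and the grip force at its end, in the units of the state.
- manip.sense(): the state, without advancing time (a new reading comes with each control period).
- manip.snapshot(name): name is "scene" or "top" or "wrist"; returns the picture (480x640x3 uint8, red, green, blue); there is no depth.
- manip.camera_model(name): a dict with "fov_y" (degrees; the focal length in pixels is half the picture's height over the tangent of half this angle, whatever the lens; pixels are square), "cx", "cy" (the principal point, pixels), "origin" and "orientation" of the camera in the world. Camera axes: x right, y up, looking along -z (the intrinsics and any distortion apply to the point x, -y, -z); pixel columns grow to the right and rows downward; lengths in m; the calibration is good to about 2 mm. A picture is of the moment at which its call begins: read the wrist's pose just before it. camera_model takes no time and is no camera call; for the wrist camera it gives the pose at the moment of the call.
- manip.sign_off(): hands the job in; it is judged then, once.
The state is a dict: "t": time; "q": joint angles; "qd": joint speeds; "tau": joint torques, N m; "tcp_pos": TCP position; "tool_rot": TCP orientation; "force": force on the tool from outside, world axes, zero at the start; "ft_torque": the same for the moment, N m; "finger_gap": opening from 0.0 (shut) to 1.0 (fully open); "gripper_force": force on a finger pad.
Only numpy, scipy, OpenCV 4.12 (cv2) and the standard library are available. Lean on these libraries where they do the work, as an engineer would, in place of code of your own. Each camera call takes 0.05 s, during which the arm holds its last target. There are 200 camera calls.

## Working session

There is one attempt and no reset: what is moved stays moved. The work goes in short steps, Python scripts to look and compute and a tool call to move; the robot and the scene stay as the last step left them, time stands still between calls to the robot, and variables do not carry over. Pictures are saved under pics/ and viewed, at most 10 in all, crops included, and the job is handed in when it is done.

Besides the shell and the picture viewer there is one more tool, called after "Call:" by a JSON object that holds its "method" and its "body", one argument or row to a line. drive_tool: Moves the arm, as the interface text tells. Its arguments: {"type":"object","properties":{"motion":{"type":"array","items":{"type":"array","items":{"type":"array","items":{"type":"number"}}}},"squeeze":{"type":"number"}},"required":["motion"]}

```bash
mkdir -p pics
cat > h.py <<'E'
import numpy as np, cv2
from scipy.spatial.transform import Rotation as R
from station import manip
def cam(n):
    c=manip.camera_model(n); f=240/np.tan(np.radians(c['fov_y'])/2)
    K=np.array([[f,0,c['cx']],[0,f,c['cy']],[0,0,1]])
    Rw=R.from_quat(c['orientation']).as_matrix()@np.diag([1,-1,-1])
    d=np.array(c.get('distortion',np.zeros(5)),float) if not isinstance(c.get('distortion'),dict) else c['distortion']
    return K,Rw,np.array(c['origin']),d
def ray(C,uv):
    K,Rw,o,d=C; p=cv2.undistortPoints(np.array(uv,float).reshape(-1,1,2),K,d)[:,0]
    return np.c_[p,np.ones(len(p))]@Rw.T
def onz(C,uv,z):
    r=ray(C,uv); return C[2]+r*((z-C[2][2])/r[:,2])[:,None]
def proj(C,P):
    K,Rw,o,d=C; Q=(np.array(P,float).reshape(-1,3)-o)@Rw
    return cv2.projectPoints(Q,np.zeros(3),np.zeros(3),K,d)[0][:,0]
def tri(C1,u1,C2,u2):
    a,b=ray(C1,u1)[0],ray(C2,u2)[0]
    s=np.linalg.lstsq(np.c_[a,-b],C2[2]-C1[2],rcond=None)[0]
    p,q=C1[2]+a*s[0],C2[2]+b*s[1]; return (p+q)/2,np.linalg.norm(p-q)
def snap(n,f):
    C=cam(n); im=manip.snapshot(n); cv2.imwrite('pics/'+f,im[:,:,::-1]); return C,im
def st():
    s=manip.sense(); print('t',round(s['t'],2),'tcp',np.round(s['tcp_pos'],4),'yawx',np.round(R.from_quat(s['tool_rot']).as_matrix()[:,:2].T,3).tolist(),'q',np.round(s['q'],2),'F',np.round(s['force'],1),'gap',round(s['finger_gap'],3),'gf',s['gripper_force'])
    return s
E
python3 - <<'E'
from h import *
for n in('scene','top'):
    print(manip.camera_model(n)); snap(n,n+'0.png')
st()
E
```

```text
{'fov_y': 47.10757351099157, 'cx': 311.4069424042812, 'cy': 244.51382454011485, 'origin': array([0.27055713, 0.85260436, 0.93583897]), 'orientation': array([-0.06071582,  0.39188055,  0.90941746, -0.12531206])}
{'fov_y': 47.187165142942256, 'cx': 320.05423818206924, 'cy': 248.27657633926157, 'origin': array([0.40087636, 0.02113561, 1.37711843]), 'orientation': array([-0.02641806,  0.04172079,  0.7139407 , -0.69846269])}
t 0.1 tcp [ 0.1671 -0.6016  0.2304] yawx [[0.964, 0.267, 0.0], [0.267, -0.964, -0.002]] q [-1.48  0.53  1.43 -0.    1.18 -0.18] F [-0.5 -0.3 -0.1] gap 1.003 gf 0.0
```

View pics/scene0.png

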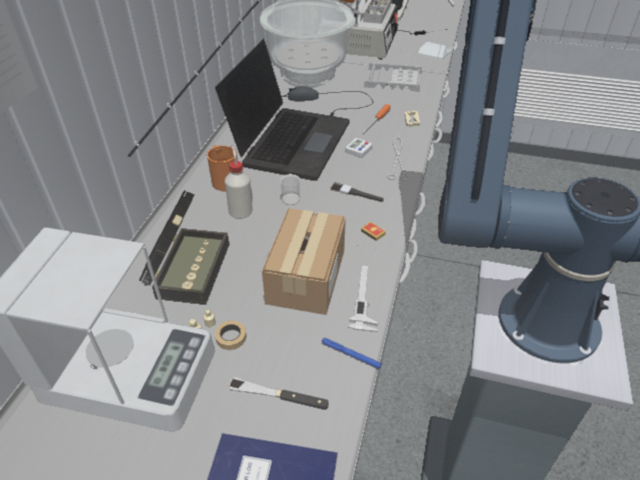

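View pics/top0.png

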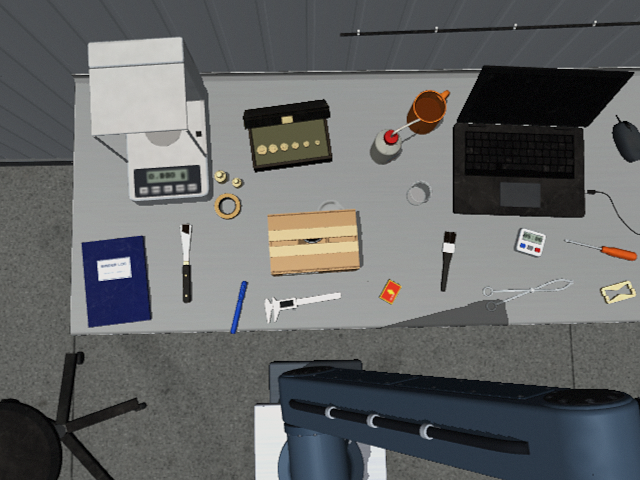

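Scene and top views: the carton is at top px (268–360, 210–276). The spatula lies on the +y side at top px (186, 224–302), with its handle toward the robot; in the scene view it runs from (232,383) to (327,403). The brush is on the other side at top px (448, 231–291).

Run:
```python
from h import *
T=cv2.imread('pics/top0.png');S=cv2.imread('pics/scene0.png');CT,CS=cam('top'),cam('scene')
def blob(im,roi,f):
    x0,y0,x1,y1=roi; m=np.zeros(im.shape[:2],np.uint8); m[y0:y1,x0:x1]=f(im[y0:y1,x0:x1].astype(int)).astype(np.uint8)*255
    n,l,s,c=cv2.connectedComponentsWithStats(m); k=1+np.argmax(s[1:,4]); ys,xs=np.where(l==k)
    r=cv2.minAreaRect(np.c_[xs,ys].astype(np.float32)); return s[k],cv2.boxPoints(r),r
dark=lambda a:a.max(2)<75
for nm,im,roi in(('T handle',T,(170,255,200,310)),('S handle',S,(270,380,340,415))):
    s,b,r=blob(im,roi,dark); print(nm,s,b.round(1).tolist())
card=lambda a:(a[:,:,2]-a[:,:,0])>25
for nm,im,roi in(('T carton',T,(258,203,370,283)),('S carton',S,(250,200,356,316))):
    s,b,r=blob(im,roi,card); print(nm,s,b.round(1).tolist())
big=cv2.resize(T[200:310,165:375],None,fx=3.8,fy=3.8,interpolation=cv2.INTER_CUBIC)
b2=cv2.resize(S[200:320,255:355],None,fx=2.4,fy=2.4,interpolation=cv2.INTER_CUBIC)
b3=cv2.resize(S[365:415,220:340],None,fx=3.3,fy=3.3,interpolation=cv2.INTER_CUBIC)
W=np.zeros((600,800,3),np.uint8);t=cv2.resize(big,None,fx=.75,fy=.75);W[:t.shape[0],:t.shape[1]]=t
W[314:314+b2.shape[0]-2,:240]=b2[:286];W[314:314+165,250:250+396]=b3
cv2.imwrite('pics/crop1.png',W)
```

```text
T handle [183 265   9  38 302] [[183.0, 265.0], [191.0, 265.0], [191.0, 302.0], [183.0, 302.0]]
S handle [302 403  25   6  36] [[301.70001220703125, 404.79998779296875], [302.1000061035156, 402.3999938964844], [326.1000061035156, 406.0], [325.79998779296875, 408.3999938964844]]
T carton [ 267  209   93   67 5391] [[266.29998779296875, 214.0], [355.70001220703125, 208.10000610351562], [359.79998779296875, 270.20001220703125], [270.3999938964844, 276.0]]
S carton [ 262  208   84  106 6360] [[256.20001220703125, 301.70001220703125], [273.6000061035156, 203.5], [348.3999938964844, 216.6999969482422], [331.1000061035156, 314.8999938964844]]
```

View pics/crop1.png

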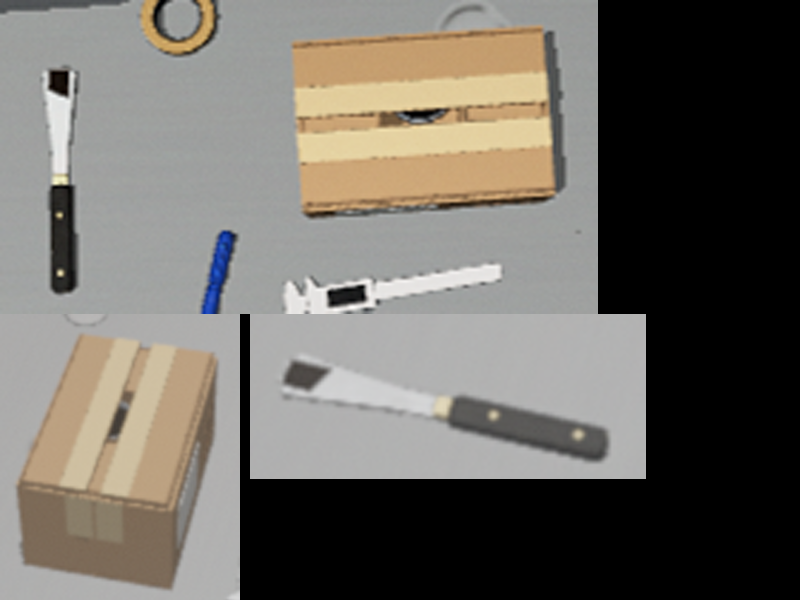

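The crop shows the spatula tip at top px (186,224) and its butt at (187,302.5); in the scene view these are (230.6,384.4) and (327.6,404.1). The carton's top corners read clearly in both views, and the slit lies between the two cream tape strips.

Run:
```python
from h import *
CT,CS=cam('top'),cam('scene')
P={'tip':((186.05,223.9),(230.6,384.4)),'hfront':((186.8,264.6),(280.6,394.1)),'butt':((187.1,302.5),(327.6,404.1)),
'c++':((268.2,214.7),(263.3,272.1)),'c+-':((355.5,209.8),(288.3,208.8)),'c--':((359.7,267.5),(344.6,215.8)),'c-+':((272,273),(327.9,281.7))}
for k,(a,b) in P.items():
    p,e=tri(CT,a,CS,b); print(k,p.round(4),round(e,4), onz(CT,[a],.113 if k[0]=='c' else .0065).round(4)[0])
print('slit ends',onz(CT,[(268+1.7,200+124/2.85),(165+548/2.85,200+112/2.85)],.11).round(4))
```

```text
tip [ 0.6006  0.3253 -0.0013] 0.0042 [0.6015 0.3241 0.0065]
hfront [0.4977 0.3224 0.0039] 0.0036 [0.4993 0.3222 0.0065]
butt [0.4043 0.321  0.0078] 0.0023 [0.4054 0.3215 0.0065]
c++ [0.6024 0.111  0.1006] 0.0064 [0.6036 0.1109 0.113 ]
c+- [ 0.6104 -0.0931  0.1083] 0.0031 [ 0.6112 -0.0923  0.113 ]
c-- [ 0.4752 -0.0984  0.1122] 0.0025 [ 0.4764 -0.0981  0.113 ]
c-+ [0.4646 0.104  0.103 ] 0.0081 [0.4681 0.1041 0.113 ]
slit ends [[ 0.5366  0.1086  0.11  ]
 [ 0.5423 -0.0947  0.11  ]]
```

Call:
{"method": "drive_tool", "body": {
  "motion": [
    [[85,12.9,-8.6,0,1.84],[85,12.9,-8.6,0,1.84],[85,12.9,-8.6,0,1.84],[85,12.9,-8.6,0,1.84],[85,12.9,-8.6,0,1.84],[85,12.9,-8.6,0,1.84],[85,12.9,-8.6,0,1.84],[85,12.9,-8.6,0,1.84],[85,12.9,-8.6,0,1.84],[85,12.9,-8.6,0,1.84]]
  ]
}}

```text
t: 1.1
tcp_pos: [0.473, -0.2461, 0.2311]
tool_rot: [1.0, 0.009, 0.0, -0.001]
force: [0.2, -0.2, -0.4]
finger_gap: 0.993
gripper_force: 0.0
```

```bash
cat >> h.py <<'E'
def to(x,y,z,deg):
    """units for a move of the TCP to x,y,z with tool-x heading deg"""
    s=st(); M=R.from_quat(s['tool_rot']).as_matrix(); d=M.T@(np.array([x,y,z])-s['tcp_pos'])/.03
    h=np.degrees(np.arctan2(M[1,0],M[0,0])); print('units',d.round(2),'yaw',round(-((deg-h+180)%360-180)/8,2),'heading',round(h,2),'dist',round(np.linalg.norm(d)*30))
E
python3 -c "
from h import *
to(.45,.322,.16,.8)"
```

```text
t 1.1 tcp [ 0.473  -0.2461  0.2311] yawx [[1.0, 0.019, 0.0], [0.019, -1.0, -0.002]] q [-0.69  0.4   1.66  0.    1.08  0.86] F [ 0.2 -0.2 -0.4] gap 0.993 gf 0.0
units [ -0.42 -18.94   2.4 ] yaw 0.03 heading 1.06 dist 573
```

Call:
{"method": "drive_tool", "body": {
  "motion": [
    [[85,-0.4,-19,0,0],[85,-0.4,-19,0,0],[85,-0.4,-19,0,0],[85,-0.4,-19,0,0],[85,-0.4,-19,0,0],[85,-0.4,-19,0,0],[85,-0.4,-19,0,0],[85,-0.4,-19,0,0],[85,-0.4,-19,0,0],[85,-0.4,-19,0,0]]
  ]
}}

```text
t: 2.1
tcp_pos: [0.4533, 0.2511, 0.2312]
tool_rot: [1.0, 0.007, -0.0, 0.0]
force: [0.8, -0.7, -0.6]
finger_gap: 0.993
gripper_force: 0.0
```

Call:
{"method": "drive_tool", "body": {
  "motion": [
    [[85,0,-2,0,0],[85,0,-2,0,0],[85,0,-2,0,0],[85,0,-2,0,0]]
  ]
}}

```text
t: 2.5
tcp_pos: [0.4526, 0.3083, 0.2309]
tool_rot: [1.0, 0.007, -0.001, 0.001]
force: [-0.9, -0.2, 0.5]
finger_gap: 0.997
gripper_force: 0.0
```

```bash
python3 -c "
from h import *
st();C,im=snap('wrist','w1.png');print(C[2],C[1].round(3).tolist())
print(proj(C,[[.405,.3215,.0065],[.4993,.322,.0065],[.60,.324,.0065]]).round())
to(.45,.322,.09,.8)"
```

```text
t 2.5 tcp [0.4526 0.3083 0.2309] yawx [[1.0, 0.014, -0.001], [0.014, -1.0, 0.001]] q [ 0.39  0.42  1.63 -0.    1.09  1.95] F [-0.9 -0.2  0.5] gap 0.997 gf 0.0
[0.52838725 0.30950242 0.37312516] [[0.013, -0.955, -0.298], [-1.0, -0.012, -0.005], [0.001, 0.298, -0.955]]
[[309. 248.]
 [309. 165.]
 [307.  61.]]
t 2.55 tcp [0.4527 0.3078 0.231 ] yawx [[1.0, 0.012, -0.001], [0.012, -1.0, 0.001]] q [ 0.39  0.42  1.63 -0.    1.09  1.95] F [ 0.   0.9 -0.3] gap 0.995 gf 0.0
units [-0.08 -0.48  4.7 ] yaw -0.01 heading 0.71 dist 142
```

View pics/w1.png

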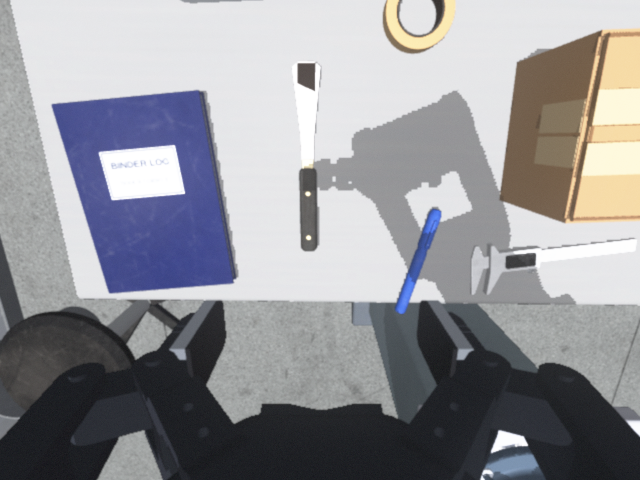

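The wrist view shows the spatula at px (307,62) to (309,250), within 1–2 px of where I predicted. I'll descend and grip the handle.

Call:
{"method": "drive_tool", "body": {
  "motion": [
    [[60,-0.08,-0.48,6,0],[45,-0.08,-0.48,6,0],[40,-0.08,-0.48,6,0],[40,-0.08,-0.48,6,0],[40,-0.08,-0.48,6.6,0],[40,-0.08,-0.48,7,0],[40,-0.08,-0.48,7.4,0],[40,-0.08,-0.48,7.55,0],[40,-0.08,-0.48,7.55,0]]
  ]
}}

```text
t: 3.45
tcp_pos: [0.4505, 0.3236, 0.0049]
tool_rot: [1.0, 0.007, 0.0, 0.0]
force: [-0.4, 0.5, -0.7]
finger_gap: 0.47
gripper_force: 0.0
```

Call:
{"method": "drive_tool", "body": {
  "motion": [
    [[24,0,0,0,0],[18.5,0,0,0,0],[18.5,0,0,0,0],[18.5,0,0,0,0],[18.5,0,0,0,0],[18.5,0,0,0,0]]
  ],
  "squeeze": 20
}}

```text
t: 4.05
tcp_pos: [0.4508, 0.3243, 0.0058]
tool_rot: [1.0, 0.007, 0.001, -0.0]
force: [-0.1, -0.9, 6.3]
finger_gap: 0.218
gripper_force: 9.4
```

```bash
python3 -c "
from h import *
to(.45,.322,.1,.8)"
```

```text
t 4.05 tcp [0.4508 0.3243 0.0058] yawx [[1.0, 0.014, 0.002], [0.014, -1.0, -0.001]] q [ 0.42  0.79  1.75 -0.    0.6   1.98] F [-0.1 -0.9  6.3] gap 0.218 gf 9.367479532957077
units [-0.02  0.07 -3.14] yaw 0.0 heading 0.81 dist 94
```

Call:
{"method": "drive_tool", "body": {
  "motion": [
    [[18.5,0,0,-0.4,0],[18.5,0,0,-0.8,0],[18.5,0,0,-1.4,0],[18.5,0,0,-2,0],[18.5,0,0,-2.6,0],[18.5,0,0,-3.2,0],[18.5,0,0,-3.2,0]]
  ]
}}

```text
t: 4.75
tcp_pos: [0.4517, 0.3249, 0.1037]
tool_rot: [1.0, 0.007, 0.003, -0.001]
force: [0.8, -0.2, -0.4]
finger_gap: 0.22
gripper_force: 8.8
```

```bash
cat >> h.py <<'E'
def line(n,f):
    s=st(); C,im=snap(n,f); return s,C,im
E
python3 -c "
from h import *
s=st();C,im=snap('wrist','w2.png')
T=s['tcp_pos']
import math
for a in (0,10,20,30,40):
    c,q=math.cos(math.radians(a)),math.sin(math.radians(a)); g=T+[0,0,.004]
    print(a,proj(C,[g+[.155*c,0,-.155*q],g+[.05*c,0,-.05*q],g-[.045*c,0,-.045*q]]).round().tolist())
"
```

```text
t 4.75 tcp [0.4517 0.3249 0.1037] yawx [[1.0, 0.014, 0.005], [0.014, -1.0, -0.002]] q [0.42 0.62 1.72 0.   0.8  1.98] F [ 0.8 -0.2 -0.4] gap 0.22 gf 8.76916766166687
0 [[328.0, -115.0], [323.0, 202.0], [320.0, 388.0]]
10 [[326.0, -59.0], [323.0, 200.0], [320.0, 399.0]]
20 [[325.0, -11.0], [323.0, 202.0], [320.0, 408.0]]
30 [[325.0, 31.0], [322.0, 206.0], [320.0, 414.0]]
40 [[324.0, 69.0], [322.0, 213.0], [320.0, 418.0]]
```

View pics/w2.png

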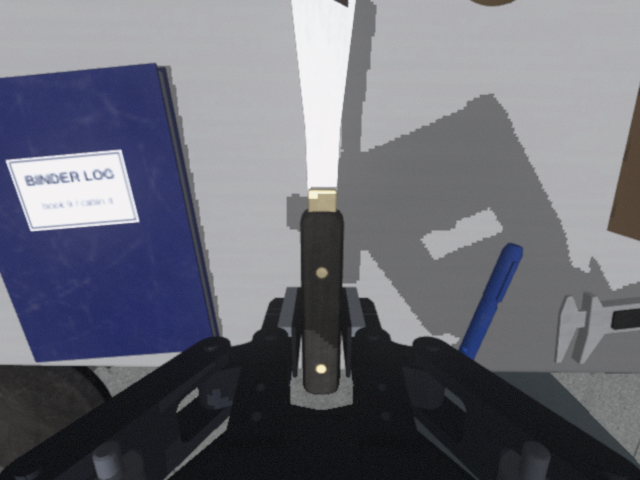

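The wrist view shows the spatula held at the handle, with the dark tip patch just leaving the frame at (345,0), so it is nearly level. I'll ease the grip a little so the blade droops.

Call:
{"method": "drive_tool", "body": {
  "motion": [
    [[18.6,0,0,0,0],[18.6,0,0,0,0],[18.65,0,0,0,0],[18.65,0,0,0,0]]
  ]
}}

```text
t: 5.2
tcp_pos: [0.4498, 0.3238, 0.1001]
tool_rot: [1.0, 0.007, -0.001, 0.0]
force: [-0.1, -0.9, -1.3]
finger_gap: 0.219
gripper_force: 8.7
```

```bash
cat >> h.py <<'E'
def tip(f):
    s=st(); C,im=snap('wrist',f); g=im.max(2)[:150,285:365]; ys,xs=np.where(g<80)
    print('dark rows',ys.min() if len(ys) else None,ys.max() if len(ys) else None, 'cols',(xs.min()+285,xs.max()+285) if len(xs) else None)
    h=im.max(2)[150:250,322]; print('handle front row',150+np.where(h<60)[0][:1]); return s,C,im
E
python3 -c "
from h import *
tip('w3.png')"
```

```text
t 5.2 tcp [0.4498 0.3238 0.1001] yawx [[1.0, 0.014, -0.001], [0.014, -1.0, 0.001]] q [0.42 0.62 1.72 0.   0.8  1.98] F [-0.1 -0.9 -1.3] gap 0.219 gf 8.73240351676941
dark rows 0 5 cols (np.int64(337), np.int64(346))
handle front row [212]
```

```bash
python3 -c "
from h import *
to(.555,.137,.18,92.5)"
```

```text
t 5.25 tcp [0.4499 0.3238 0.1002] yawx [[1.0, 0.014, -0.001], [0.014, -1.0, 0.001]] q [ 0.42  0.62  1.72 -0.    0.8   1.98] F [ 0.1 -0.4 -1.2] gap 0.216 gf 8.732173293828964
units [ 3.41  6.28 -2.66] yaw -11.46 heading 0.8 dist 229
```

Call:
{"method": "drive_tool", "body": {
  "motion": [
    [[18.5,0.5,1,-1.5,-1],[18.5,1,2,-2.66,-2],[18.5,1.5,3,-2.66,-3],[18.5,2,4,-2.66,-4],[18.5,2.5,5,-2.66,-5],[18.5,3,5.6,-2.66,-6],[18.5,3.41,6.28,-2.66,-7],[18.5,3.41,6.28,-2.66,-8],[18.5,3.41,6.28,-2.66,-9],[18.5,3.41,6.28,-2.66,-10]]
  ]
}}

```text
t: 6.25
tcp_pos: [0.555, 0.1366, 0.1802]
tool_rot: [0.76, 0.65, -0.0, -0.0]
force: [-0.1, 0.3, -0.8]
finger_gap: 0.221
gripper_force: 8.9
```

```bash
python3 -c "
from h import *
to(.555,.137,.125,92.5)"
```

```text
t 6.25 tcp [0.555  0.1366 0.1802] yawx [[0.155, 0.988, -0.0], [0.988, -0.155, -0.001]] q [0.05 0.52 1.62 0.   1.   0.2 ] F [-0.1  0.3 -0.8] gap 0.221 gf 8.851185142993927
units [ 0.01 -0.    1.84] yaw -1.43 heading 81.08 dist 55
```

Call:
{"method": "drive_tool", "body": {
  "motion": [
    [[18.5,0,0,0,-0.8],[18.5,0,0,0.6,-1.43],[18.5,0,0,1.2,-1.43],[18.5,0,0,1.7,-1.43],[18.5,0,0,1.7,-1.43]]
  ]
}}

```text
t: 6.75
tcp_pos: [0.5533, 0.1369, 0.1274]
tool_rot: [0.693, 0.721, -0.002, -0.002]
force: [-1.3, -0.5, -1.3]
finger_gap: 0.218
gripper_force: 8.8
```

```bash
python3 -c "
from h import *
s=st();C,im=snap('wrist','w4.png');snap('scene','s4.png')
T=s['tcp_pos']
print(proj(C,[T+[0,-.045,.001],T+[0,.155,0],[.555,.109,.113],[.53,.109,.113]]).round())
a=cv2.imread('pics/w4.png');b=cv2.imread('pics/s4.png')
b=cv2.resize(b[180:360,220:420],None,fx=2,fy=2)
W=np.zeros((480,800,3),np.uint8);W[:,:400]=a[:,120:520];W[:360,400:]=b;cv2.imwrite('pics/c4.png',W)"
```

```text
t 6.75 tcp [0.5533 0.1369 0.1274] yawx [[-0.039, 0.999, -0.0], [0.999, 0.039, -0.005]] q [ 0.05  0.6   1.66 -0.    0.89  0.01] F [-1.3 -0.5 -1.3] gap 0.218 gf 8.845362067222595
[[ 318.  384.]
 [ 340. -107.]
 [ 323.  338.]
 [ 277.  336.]]
```

View pics/c4.png

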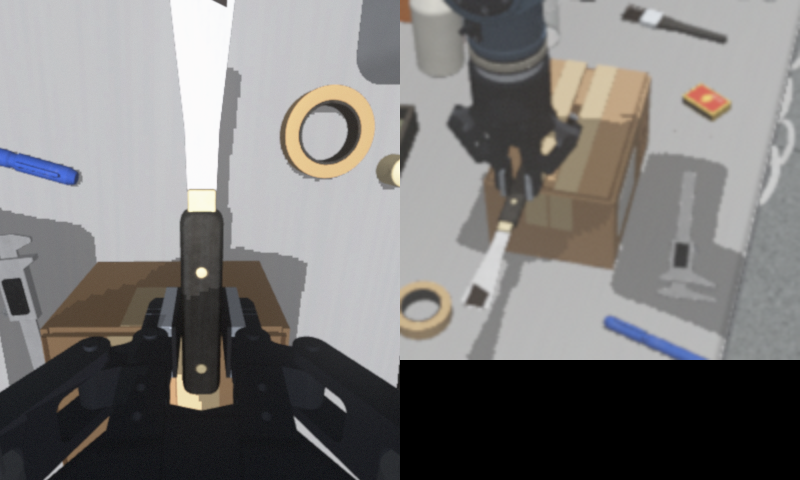

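The wrist and scene crop shows the handle butt over the carton's +y top edge, with the blade hanging clear outside and the tape roll clear of it. I'll press the butt lightly on the edge to tilt the blade down.

Call:
{"method": "drive_tool", "body": {
  "motion": [
    [[18.5,0,0,0.2,0],[18.5,0,0,0.35,0],[18.5,0,0,0.45,0],[18.5,0,0,0.55,0],[18.5,0,0,0.55,0]]
  ]
}}

```text
t: 7.35
tcp_pos: [0.5553, 0.1372, 0.1131]
tool_rot: [0.693, 0.721, 0.0, 0.0]
force: [-0.0, 1.4, 0.2]
finger_gap: 0.218
gripper_force: 9.2
```

```bash
python3 -c "
from h import *
tip('w5.png')"
```

```text
t 7.35 tcp [0.5553 0.1372 0.1131] yawx [[-0.039, 0.999, 0.0], [0.999, 0.039, 0.0]] q [0.05 0.62 1.67 0.   0.85 0.01] F [-0.   1.4  0.2] gap 0.218 gf 9.249397963285446
dark rows 0 25 cols (np.int64(301), np.int64(340))
handle front row []
```

Call:
{"method": "drive_tool", "body": {
  "motion": [
    [[18.5,0,0,0.15,0],[18.5,0,0,0.3,0],[18.5,0,0,0.45,0],[18.5,0,0,0.58,0],[18.5,0,0,0.58,0]]
  ]
}}

```text
t: 7.9
tcp_pos: [0.5554, 0.1372, 0.0961]
tool_rot: [0.693, 0.721, 0.0, 0.0]
force: [-0.3, 1.7, 6.2]
finger_gap: 0.218
gripper_force: 11.3
```

```bash
python3 -c "
from h import *
s,C,im=tip('w6.png')
T=s['tcp_pos']
for a in (15,20,25,30,35,40):
    c,q=np.cos(np.radians(a)),np.sin(np.radians(a)); g=T+[0,0,.001]
    print(a,proj(C,[g+[0,.155*c,-.155*q],g+[0,.05*c,-.05*q]]).round().tolist())"
```

```text
t 7.9 tcp [0.5554 0.1372 0.0961] yawx [[-0.039, 0.999, 0.0], [0.999, 0.039, 0.001]] q [0.05 0.64 1.68 0.   0.82 0.01] F [-0.3  1.7  6.2] gap 0.218 gf 11.26429483294487
dark rows 85 111 cols (np.int64(308), np.int64(333))
handle front row []
15 [[334.0, -32.0], [325.0, 200.0]]
20 [[333.0, -9.0], [325.0, 201.0]]
25 [[331.0, 12.0], [325.0, 203.0]]
30 [[330.0, 32.0], [325.0, 205.0]]
35 [[329.0, 51.0], [324.0, 208.0]]
40 [[328.0, 69.0], [324.0, 212.0]]
```

Call:
{"method": "drive_tool", "body": {
  "motion": [
    [[18.5,0,0,-0.2,0],[14,0,0,-0.5,0],[10,0,0,-0.5,0],[10,0,0,-1.5,0],[10,0,0,-3,0],[10,0,0,-3.5,0],[10,0,0,-3.5,0]]
  ],
  "squeeze": 90
}}

```text
t: 8.65
tcp_pos: [0.557, 0.1371, 0.2035]
tool_rot: [0.693, 0.721, 0.002, 0.002]
force: [0.8, 0.1, -1.5]
finger_gap: 0.188
gripper_force: 88.2
```

```bash
python3 -c "
from h import *
s,C,im=tip('w7.png');CT=cam('scene');snap('scene','s7.png')
T=s['tcp_pos']
for a in (25,30,35,40,45):
    c,q=np.cos(np.radians(a)),np.sin(np.radians(a)); g=T+[0,0,.001]
    P=[g+[0,.155*c,-.155*q],g+[0,.05*c,-.05*q]]
    print(a,proj(C,P).round().tolist(),proj(CT,P).round().tolist())
a=cv2.imread('pics/w7.png');b=cv2.imread('pics/s7.png')
b=cv2.resize(b[150:350,220:420],None,fx=2,fy=2)
W=np.zeros((480,800,3),np.uint8);W[:,:400]=a[:,120:520];W[:400,400:]=b;cv2.imwrite('pics/c7.png',W)"
```

```text
t 8.65 tcp [0.557  0.1371 0.2035] yawx [[-0.039, 0.999, -0.0], [0.999, 0.039, 0.007]] q [ 0.05  0.49  1.6  -0.    1.05  0.01] F [ 0.8  0.1 -1.5] gap 0.188 gf 88.17474961280823
dark rows 85 112 cols (np.int64(308), np.int64(334))
handle front row []
25 [[331.0, 12.0], [325.0, 203.0]] [[253.0, 325.0], [268.0, 272.0]]
30 [[329.0, 32.0], [324.0, 205.0]] [[255.0, 327.0], [269.0, 273.0]]
35 [[328.0, 51.0], [324.0, 208.0]] [[256.0, 328.0], [269.0, 274.0]]
40 [[327.0, 69.0], [324.0, 212.0]] [[258.0, 328.0], [270.0, 274.0]]
45 [[326.0, 87.0], [323.0, 216.0]] [[260.0, 328.0], [271.0, 274.0]]
```

View pics/c7.png

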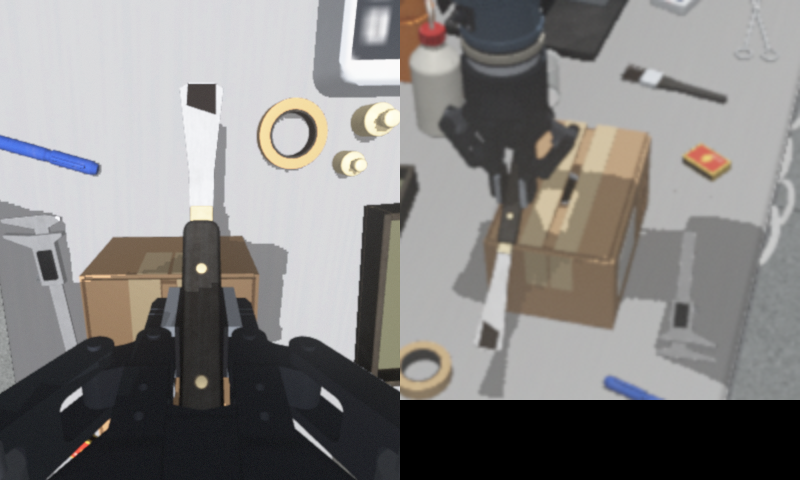

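The blade now slopes down: tip at wrist px (321,85) and scene px (264,323.5), and the carton looks undisturbed. Next I'll triangulate the tip.

```bash
python3 -c "
from h import *
s=st();C=cam('wrist');S=cam('scene');M=R.from_quat(s['tool_rot']).as_matrix()
for a,b in(((321,85),(264,323.5)),((321,213),(272.5,273.5))):
    p,e=tri(C,a,S,b);q=M.T@(p-s['tcp_pos']);print(p.round(4),round(e,4),'tool',q.round(4),'slope',np.degrees(np.arctan2(q[2],q[0])).round(1))
"
```

```text
t 8.75 tcp [0.5544 0.1369 0.2002] yawx [[-0.039, 0.999, -0.0], [0.999, 0.039, -0.001]] q [ 0.05  0.49  1.6  -0.    1.05  0.01] F [ 0.1  1.2 -1.2] gap 0.189 gf 88.17619442939758
[0.5497 0.2449 0.1076] 0.0007 tool [ 0.1082 -0.0004  0.0925] slope 40.5
[0.5523 0.1754 0.1744] 0.001 tool [ 0.0386 -0.0006  0.0257] slope 33.7
```

```bash
python3 -c "
from h import *
to(.4316,.0013,.245,2.5)"
```

```text
t 8.75 tcp [0.5544 0.1369 0.2002] yawx [[-0.039, 0.999, -0.0], [0.999, 0.039, -0.001]] q [ 0.05  0.49  1.6  -0.    1.05  0.01] F [ 0.1  1.2 -1.2] gap 0.189 gf 88.17619442939758
units [-4.36 -4.27 -1.49] yaw 11.22 heading 92.24 dist 188
```

Call:
{"method": "drive_tool", "body": {
  "motion": [
    [[10,0,0,-1.5,1],[10,-0.5,-0.5,-1.5,2],[10,-1,-1,-1.5,3],[10,-1.6,-1.6,-1.5,4],[10,-2.2,-2.2,-1.5,5],[10,-2.8,-2.8,-1.5,6],[10,-3.4,-3.4,-1.5,7],[10,-4,-4,-1.5,8],[10,-4.36,-4.27,-1.5,9],[10,-4.36,-4.27,-1.5,10]]
  ]
}}

```text
t: 9.75
tcp_pos: [0.4295, 0.0006, 0.2438]
tool_rot: [0.995, 0.103, -0.003, -0.001]
force: [0.3, 0.8, -0.9]
finger_gap: 0.19
gripper_force: 88.3
```

Call:
{"method": "drive_tool", "body": {
  "motion": [
    [[10,0,0,0,0.6],[10,0,0,0,1.2],[10,0,0,0,1.2]]
  ]
}}

```text
t: 10.05
tcp_pos: [0.4309, 0.0015, 0.2441]
tool_rot: [1.0, 0.023, -0.002, -0.001]
force: [-0.1, 0.2, -0.0]
finger_gap: 0.191
gripper_force: 88.3
```

```bash
python3 -c "
from h import *
to(.4316,.0013,.245,2.5)
s=manip.sense();C,im=snap('wrist','w8.png')
M=R.from_quat(s['tool_rot']).as_matrix()
def car(x,y,z): a=np.radians(2.5);return [.5395+x*np.cos(a)-y*np.sin(a),.006+x*np.sin(a)+y*np.cos(a),z]
print('tip',proj(C,s['tcp_pos']+M@[.108,0,.0925]).round(1))
for x,z in((-.07,.112),(-.006,.113),(.006,.113),(.07,.112)): print(x,proj(C,[car(x,.09,z),car(x,0,z),car(x,-.09,z)]).round(1).tolist())
cv2.imwrite('pics/c8.png',cv2.resize(im[20:320,100:540,::-1],None,fx=1.8,fy=1.8,interpolation=cv2.INTER_CUBIC))"
```

```text
t 10.05 tcp [0.4309 0.0015 0.2441] yawx [[0.999, 0.046, -0.004], [0.046, -0.999, -0.001]] q [-0.26  0.25  1.88 -0.    1.02  1.27] F [-0.1  0.2 -0. ] gap 0.191 gf 88.26879501342773
units [ 0.02  0.01 -0.03] yaw 0.02 heading 2.63 dist 1
tip [[321.1  85.3]]
-0.07 [[211.9, 184.2], [321.7, 184.4], [431.5, 184.6]]
-0.006 [[203.4, 99.6], [321.9, 99.8], [440.5, 100.1]]
0.006 [[201.7, 82.3], [321.9, 82.5], [442.2, 82.7]]
0.07 [[192.4, -18.7], [322.2, -18.5], [452.0, -18.3]]
```

View pics/c8.png

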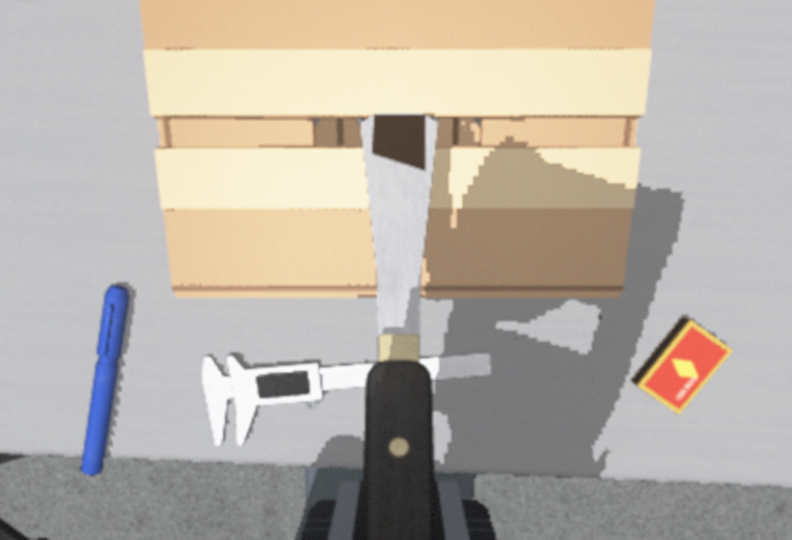

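The crop shows the slit at wrist rows 84–103, about 1.6 mm nearer than I had estimated, with the blade tip directly above it. I'll go down onto the slit, then in along the blade's slope.

Call:
{"method": "drive_tool", "body": {
  "motion": [
    [[10,-0.2,0,0.6,0],[10,-0.2,0,1.19,0],[10,-0.2,0,1.19,0],[10,0.03,0,1.42,0],[10,0.27,0,1.65,0],[10,0.27,0,1.65,0]]
  ]
}}

```text
t: 10.7
tcp_pos: [0.4417, 0.0015, 0.1958]
tool_rot: [1.0, 0.023, 0.0, 0.0]
force: [-0.6, 0.3, -0.6]
finger_gap: 0.19
gripper_force: 88.4
```

```bash
python3 -c "
from h import *
s=st();C,im=snap('wrist','w9.png');print(np.round(s['tcp_pos']+[.108,.005,-.0925],4))"
```

```text
t 10.7 tcp [0.4417 0.0015 0.1958] yawx [[0.999, 0.047, 0.001], [0.047, -0.999, 0.0]] q [-0.25  0.34  1.92  0.    0.89  1.27] F [-0.6  0.3 -0.6] gap 0.19 gf 88.39461207389832
[0.5497 0.0065 0.1033]
```

Call:
{"method": "drive_tool", "body": {
  "motion": [
    [[10,0.2,0,0.2,0],[10,0.4,0,0.4,0],[10,0.6,0,0.6,0],[10,0.6,0,0.6,0],[10,0.6,0,0.3,0],[10,0.6,0,0,0],[10,0.62,0,-0.25,0],[10,0.65,0,-0.5,0],[10,0.65,0,-0.5,0]]
  ]
}}

```text
t: 11.65
tcp_pos: [0.4604, 0.0024, 0.2127]
tool_rot: [1.0, 0.023, 0.001, 0.0]
force: [-0.5, 0.4, -0.5]
finger_gap: 0.194
gripper_force: 88.2
```

```bash
python3 -c "
from h import *
s=st();C,im=snap('wrist','w10.png');D,i2=snap('scene','s10.png');print(np.round(s['tcp_pos']+[.108,.005,-.0925],4))
W=np.zeros((480,800,3),np.uint8);W[:,:400]=im[:,120:520,::-1];W[:400,400:]=cv2.resize(i2[150:350,220:420,::-1],None,fx=2,fy=2);cv2.imwrite('pics/c10.png',W)"
```

```text
t 11.65 tcp [0.4604 0.0024 0.2127] yawx [[0.999, 0.046, 0.003], [0.046, -0.999, 0.001]] q [-0.24  0.33  1.85 -0.    0.95  1.29] F [-0.5  0.4 -0.5] gap 0.194 gf 88.16457152366638
[0.5684 0.0074 0.1202]
```

View pics/c10.png

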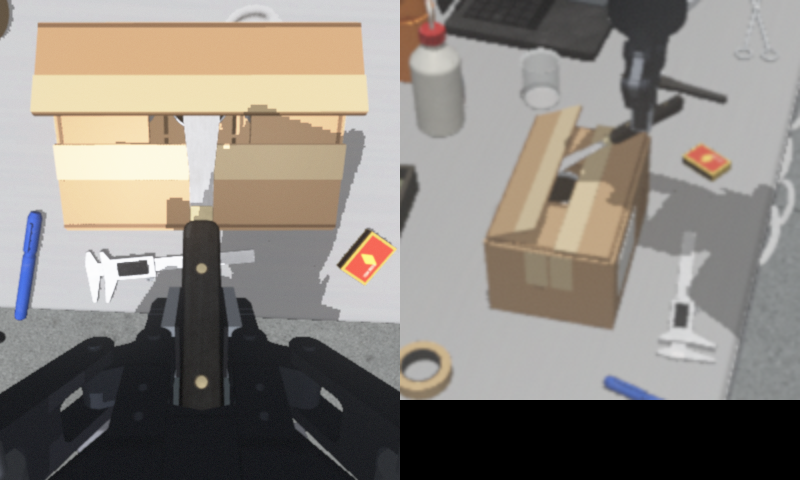

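The crop shows the far flap levered up about 30° on the blade, with the carton and near flap in place. I'll carry the flap round past upright.

Call:
{"method": "drive_tool", "body": {
  "motion": [
    [[10,0.1,0,-0.4,0],[10,0.23,0,-0.77,0],[10,0.5,0,-0.97,0],[10,0.8,0,-1.1,0],[10,1.05,0,-1.17,0],[10,1.3,0,-1.2,0],[10,1.55,0,-1.17,0],[10,1.8,0,-1.1,0],[10,2.05,0,-1,0],[10,2.27,0,-0.83,0]]
  ]
}}

```text
t: 12.75
tcp_pos: [0.5288, 0.0057, 0.2359]
tool_rot: [1.0, 0.023, 0.0, 0.0]
force: [-1.2, 0.4, -0.0]
finger_gap: 0.188
gripper_force: 88.3
```

Call:
{"method": "drive_tool", "body": {
  "motion": [
    [[10,0.13,0,0.14,0],[10,0.26,0,0.3,0],[10,0.34,0,0.5,0],[10,0.34,0,0.5,0]]
  ]
}}

```text
t: 13.15
tcp_pos: [0.5381, 0.0062, 0.2202]
tool_rot: [1.0, 0.023, -0.0, -0.0]
force: [0.4, 0.5, -0.7]
finger_gap: 0.193
gripper_force: 88.5
```

```bash
python3 -c "
from h import *
s=st();C,im=snap('wrist','w11.png');D,i2=snap('scene','s11.png');print(np.round(s['tcp_pos']+[.108,.005,-.0925],4))
W=np.zeros((480,800,3),np.uint8);W[:,:400]=im[:,120:520,::-1];W[:400,400:]=cv2.resize(i2[150:350,220:420,::-1],None,fx=2,fy=2);cv2.imwrite('pics/c11.png',W)"
```

```text
t 13.15 tcp [0.5381 0.0062 0.2202] yawx [[0.999, 0.046, -0.001], [0.046, -0.999, -0.0]] q [-0.2   0.43  1.66  0.    1.05  1.33] F [ 0.4  0.5 -0.7] gap 0.193 gf 88.47976684570312
[0.6461 0.0112 0.1277]
```

View pics/c11.png

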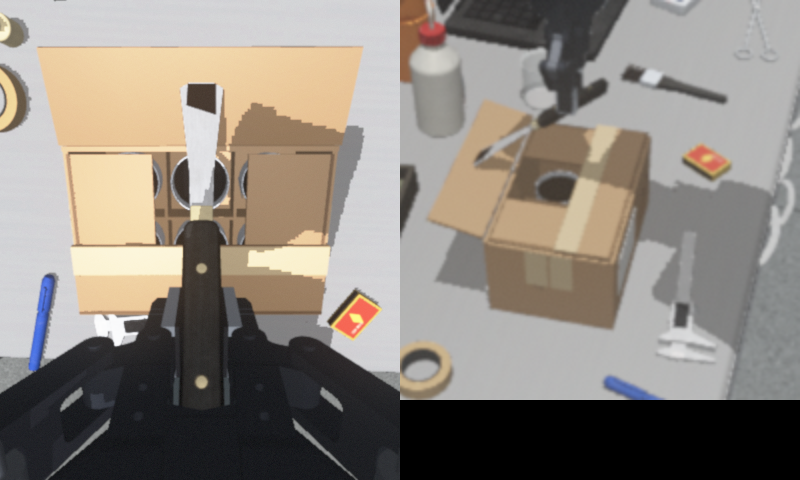

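The crop shows the far flap lying well back at about 150°, with the tins standing in view and both inner flaps and the near flap still shut. I'll turn the spatula round for the near flap.

```bash
cat >> h.py <<'E'
A=np.radians(2.5); CC=np.array([.538,.006])
def tipto(xc,yc,z,deg):
    """TCP for spatula tip at carton-frame point, pointing deg (carton frame)"""
    h=np.radians(deg+2.5); p=CC+[xc*np.cos(A)-yc*np.sin(A),xc*np.sin(A)+yc*np.cos(A)]-.108*np.array([np.cos(h),np.sin(h)])
    print('tcp',p.round(4),round(z+.0925,4)); to(p[0],p[1],z+.0925,deg+2.5)
E
python3 -c "
from h import *
tipto(.015,0,.1875,180)"
```

```text
tcp [0.6609 0.0114] 0.28
t 13.25 tcp [0.538  0.0062 0.2209] yawx [[0.999, 0.046, 0.0], [0.046, -0.999, -0.0]] q [-0.2   0.42  1.66  0.    1.06  1.33] F [ 0.7  0.8 -0.7] gap 0.19 gf 88.49660754203796
units [ 4.1   0.02 -1.97] yaw -22.48 heading 2.63 dist 136
```

Call:
{"method": "drive_tool", "body": {
  "motion": [
    [[10,0,0,-1,0],[10,0,0,-1.97,-1],[10,0.5,0,-1.97,-2],[10,1,0,-1.97,-3],[10,1.5,0,-1.97,-4],[10,2,0,-1.97,-5],[10,2.5,0,-1.97,-6],[10,3,0,-1.97,-7],[10,3.5,0,-1.97,-8],[10,4.1,0,-1.97,-9]]
  ]
}}

```text
t: 14.25
tcp_pos: [0.6611, 0.0119, 0.2804]
tool_rot: [0.794, 0.608, 0.0, 0.0]
force: [0.2, 0.1, -1.9]
finger_gap: 0.189
gripper_force: 88.3
```

Call:
{"method": "drive_tool", "body": {
  "motion": [
    [[10,0,0,0,-1],[10,0,0,0,-2],[10,0,0,0,-3],[10,0,0,0,-4],[10,0,0,0,-5],[10,0,0,0,-6],[10,0,0,0,-7],[10,0,0,0,-8],[10,0,0,0,-9],[10,0,0,0,-10]]
  ]
}}

```text
t: 15.25
tcp_pos: [0.6608, 0.0118, 0.2804]
tool_rot: [0.217, 0.976, 0.0, 0.0]
force: [1.0, -0.1, -0.5]
finger_gap: 0.187
gripper_force: 88.3
```

Call:
{"method": "drive_tool", "body": {
  "motion": [
    [[10,0,0,0,-1],[10,0,0,0,-2],[10,0,0,0,-3],[10,0,0,0,-3.48],[10,0,0,0,-3.48]]
  ]
}}

```text
t: 15.75
tcp_pos: [0.6608, 0.0118, 0.2804]
tool_rot: [-0.021, 1.0, 0.0, 0.0]
force: [0.1, 0.2, -0.5]
finger_gap: 0.193
gripper_force: 88.3
```

```bash
python3 -c "
from h import *
tipto(.015,0,.082,180)
s=manip.sense();C,im=snap('wrist','w12.png');M=R.from_quat(s['tool_rot']).as_matrix();print('pred tip',proj(C,s['tcp_pos']+M@[.108,0,.0925]).round(1))
ys,xs=np.where(im.max(2)[40:140,295:345]<70);print('dark',ys.min()+40,ys.max()+40,xs.min()+295,xs.max()+295)"
```

```text
tcp [0.6609 0.0114] 0.1745
t 15.75 tcp [0.6608 0.0118 0.2804] yawx [[-0.999, -0.043, -0.0], [-0.043, 0.999, -0.0]] q [-0.15  0.53  1.28  0.    1.33 -1.76] F [ 0.1  0.2 -0.5] gap 0.193 gf 88.32422018051147
units [ 0.   -0.02  3.53] yaw -0.01 heading -177.54 dist 106
pred tip [[321.   85.6]]
dark 74 139 299 344
```

Call:
{"method": "drive_tool", "body": {
  "motion": [
    [[10,0,0,1,0],[10,0,0,2,0],[10,0,0,3,0],[10,0,0,3.5,0],[10,0,0,3.5,0],[10,0.3,0,3.5,0],[10,0.6,0,3.5,0],[10,1,0,3.5,0],[10,1.4,0,3.5,0],[10,1.4,0,3.5,0]]
  ]
}}

```text
t: 16.8
tcp_pos: [0.6173, 0.0101, 0.1769]
tool_rot: [-0.021, 1.0, -0.0, 0.0]
force: [0.3, 0.1, -1.5]
finger_gap: 0.189
gripper_force: 88.3
```

Call:
{"method": "drive_tool", "body": {
  "motion": [
    [[10,0,0,-0.3,0],[10,0,0,-0.6,0],[10,0.02,0,-0.9,0],[10,0.05,0,-1.2,0],[10,0.15,0,-1.6,0],[10,0.28,0,-2,0],[10,0.28,0,-2,0]]
  ]
}}

```text
t: 17.5
tcp_pos: [0.6112, 0.0096, 0.2377]
tool_rot: [-0.022, 1.0, -0.0, 0.002]
force: [0.0, 0.3, 0.2]
finger_gap: 0.188
gripper_force: 88.2
```

```bash
python3 -c "
from h import *
tipto(-.069,0,.156,180)"
```

```text
tcp [0.577  0.0077] 0.2485
t 17.5 tcp [0.6112 0.0096 0.2377] yawx [[-0.999, -0.043, -0.004], [-0.043, 0.999, -0.001]] q [-0.17  0.5   1.46  0.    1.17 -1.78] F [0.  0.3 0.2] gap 0.188 gf 88.17426323890686
units [ 1.14 -0.01 -0.36] yaw -0.0 heading -177.52 dist 36
```

Call:
{"method": "drive_tool", "body": {
  "motion": [
    [[10,0.33,0,-0.13,0],[10,0.63,0,-0.27,0],[10,0.88,0,-0.33,0],[10,1.13,0,-0.37,0],[10,1.38,0,-0.33,0],[10,1.63,0,-0.27,0],[10,1.87,0,-0.15,0],[10,2.1,0,0,0],[10,2.37,0,0.3,0],[10,2.43,0,0.57,0]]
  ]
}}

```text
t: 18.5
tcp_pos: [0.5359, 0.0066, 0.2173]
tool_rot: [-0.022, 1.0, 0.0, -0.001]
force: [0.0, 0.0, 0.4]
finger_gap: 0.19
gripper_force: 88.2
```

```bash
python3 -c "
from h import *
s=st();C,im=snap('scene','s13.png');snap('wrist','w13.png');snap('top','t13.png')
def car(x,y,z): return [CC[0]+x*np.cos(A)-y*np.sin(A),CC[1]+x*np.sin(A)+y*np.cos(A),z]
for th in (0,30,60,90,120,150,160):
    t=np.radians(th); P=[car(-.069+.063*np.cos(t),y,.111+.063*np.sin(t)) for y in(.1,-.1)]
    print(th,proj(C,P).round().tolist(),proj(cam('top'),P).round().tolist())
# tape colour (cream) masks right of carton in scene: edge points
b=im.astype(int); m=(b[:,:,0]-b[:,:,2]>25); ys,xs=np.where(m[190:330,250:420]); print('brown cols',xs.min()+250,xs.max()+250,'rows',ys.min()+190,ys.max()+190)
r=[(y+190,xs[ys==y].min()+250,xs[ys==y].max()+250) for y in range(0,140,12) if (ys==y).any()]; print(r)"
```

```text
t 18.5 tcp [0.5359 0.0066 0.2173] yawx [[-0.999, -0.043, 0.003], [-0.043, 0.999, 0.0]] q [-0.2   0.43  1.67 -0.    1.05 -1.81] F [0.  0.  0.4] gap 0.19 gf 88.15343141555786
0 [[296.0, 274.0], [318.0, 213.0]] [[271.0, 247.0], [357.0, 242.0]]
30 [[300.0, 263.0], [322.0, 203.0]] [[270.0, 250.0], [359.0, 244.0]]
60 [[311.0, 257.0], [332.0, 196.0]] [[270.0, 259.0], [360.0, 253.0]]
90 [[326.0, 257.0], [345.0, 195.0]] [[271.0, 273.0], [362.0, 267.0]]
120 [[342.0, 262.0], [359.0, 200.0]] [[272.0, 288.0], [362.0, 282.0]]
150 [[353.0, 272.0], [369.0, 209.0]] [[273.0, 298.0], [362.0, 292.0]]
160 [[355.0, 276.0], [371.0, 213.0]] [[273.0, 300.0], [362.0, 294.0]]
brown cols 250 385 rows 200 313
[(202, np.int64(261), np.int64(270)), (214, np.int64(255), np.int64(312)), (226, np.int64(250), np.int64(379)), (238, np.int64(250), np.int64(379)), (250, np.int64(250), np.int64(363)), (262, np.int64(250), np.int64(360)), (274, np.int64(262), np.int64(358)), (286, np.int64(263), np.int64(327)), (298, np.int64(265), np.int64(329)), (310, np.int64(304), np.int64(326))]
```

```bash
python3 -c "
from h import *
tipto(0,.013,.176,90)"
```

```text
tcp [ 0.5421 -0.0889] 0.2685
t 18.65 tcp [0.5367 0.0067 0.2172] yawx [[-0.999, -0.043, 0.003], [-0.043, 0.999, 0.001]] q [-0.2   0.43  1.67 -0.    1.05 -1.81] F [ 0.9  0.1 -0.4] gap 0.194 gf 88.46240043640137
units [-0.04 -3.19 -1.71] yaw 11.25 heading -177.53 dist 109
```

Call:
{"method": "drive_tool", "body": {
  "motion": [
    [[10,0,0,-0.9,0],[10,0,0,-1.7,1],[10,0,-0.4,-1.7,2],[10,0,-0.8,-1.7,3],[10,0,-1.2,-1.7,4],[10,0,-1.6,-1.7,5],[10,0,-2,-1.7,6],[10,0,-2.4,-1.7,7],[10,0,-2.8,-1.7,8],[10,-0.04,-3.19,-1.7,9]]
  ]
}}

```text
t: 19.65
tcp_pos: [0.5431, -0.0896, 0.2692]
tool_rot: [0.573, 0.82, -0.0, -0.0]
force: [-0.2, -0.0, -1.2]
finger_gap: 0.192
gripper_force: 88.3
```

Call:
{"method": "drive_tool", "body": {
  "motion": [
    [[10,0,0,0,1],[10,0,0,0,2],[10,0,0,0,2.25],[10,0,0,0,2.25]]
  ]
}}

```text
t: 20.05
tcp_pos: [0.5432, -0.0891, 0.2692]
tool_rot: [0.692, 0.722, -0.0, -0.0]
force: [-0.9, 1.0, -0.8]
finger_gap: 0.193
gripper_force: 88.3
```

```bash
python3 -c "
from h import *
tipto(0,.013,.072,90)"
```

```text
tcp [ 0.5421 -0.0889] 0.1645
t 20.05 tcp [ 0.5432 -0.0891  0.2692] yawx [[-0.043, 0.999, 0.0], [0.999, 0.043, -0.0]] q [-0.37  0.38  1.58  0.    1.18 -0.41] F [-0.9  1.  -0.8] gap 0.193 gf 88.33015322685242
units [ 0.01 -0.03  3.49] yaw -0.0 heading 92.48 dist 105
```

Call:
{"method": "drive_tool", "body": {
  "motion": [
    [[10,0,0,1,0],[10,0,0,2,0],[10,0,0,3,0],[10,0,0,3.45,0],[10,0,0,3.45,0],[10,0.4,0,3.45,0],[10,0.8,0,3.45,0],[10,1.2,0,3.45,0],[10,1.55,0,3.45,0],[10,1.55,0,3.45,0]]
  ]
}}

```text
t: 21.05
tcp_pos: [0.5408, -0.0406, 0.1662]
tool_rot: [0.691, 0.723, 0.0, 0.0]
force: [-0.2, -0.6, -0.8]
finger_gap: 0.19
gripper_force: 88.3
```

Call:
{"method": "drive_tool", "body": {
  "motion": [
    [[10,0,0,-0.4,0],[10,0,0,-0.8,0],[10,0,0,-1.2,0],[10,0.02,0,-1.55,0],[10,0.17,0,-1.9,0],[10,0.33,0,-2.23,0],[10,0.5,0,-2.36,0],[10,0.65,0,-2.47,0],[10,0.83,0,-2.55,0],[10,0.83,0,-2.55,0]]
  ]
}}

```text
t: 22.05
tcp_pos: [0.54, -0.0168, 0.2423]
tool_rot: [0.691, 0.722, 0.0, -0.0]
force: [0.1, -0.8, -0.7]
finger_gap: 0.19
gripper_force: 88.3
```

```bash
python3 -c "
from h import *
tipto(0,.117,.149,90)"
```

```text
tcp [0.5376 0.015 ] 0.2415
t 22.05 tcp [ 0.54   -0.0168  0.2423] yawx [[-0.044, 0.999, 0.0], [0.999, 0.044, 0.0]] q [-0.24  0.4   1.63  0.    1.11 -0.28] F [ 0.1 -0.8 -0.7] gap 0.19 gf 88.30671429634094
units [ 1.06 -0.03  0.03] yaw 0.0 heading 92.52 dist 32
```

Call:
{"method": "drive_tool", "body": {
  "motion": [
    [[10,0.28,0,-0.06,0],[10,0.57,0,-0.07,0],[10,0.82,0,-0.03,0],[10,1.07,0,0.03,0],[10,1.3,0,0.14,0],[10,1.53,0,0.28,0],[10,1.7,0,0.46,0],[10,1.87,0,0.68,0],[10,1.93,0,0.87,0],[10,1.93,0,0.87,0]]
  ]
}}

```text
t: 23.05
tcp_pos: [0.5367, 0.0407, 0.2148]
tool_rot: [0.692, 0.722, -0.001, -0.001]
force: [-0.4, 0.6, -0.6]
finger_gap: 0.191
gripper_force: 88.5
```

```bash
python3 -c "
from h import *
s=st();C,im=snap('wrist','w14.png');D,i2=snap('top','t14.png');M=R.from_quat(s['tool_rot']).as_matrix()
def car(x,y,z): return [CC[0]+x*np.cos(A)-y*np.sin(A),CC[1]+x*np.sin(A)+y*np.cos(A),z]
for th in (0,90,130,150,160):
    t=np.radians(th); P=[car(x,.102-.066*np.cos(t),.107+.066*np.sin(t)) for x in(.055,-.055)]
    print(th,proj(C,P).round().tolist(),proj(D,P).round().tolist())
def br(im,line):
    b=im.astype(int); m=b[:,:,0]-b[:,:,2]>20; return line(m)
m=(im.astype(int)[:,:,0]-im.astype(int)[:,:,2]>20)
for c in (270,290,380): print('wrist col',c,'brown rows',np.where(m[:,c])[0][[0,-1]] if m[:,c].any() else None)
m=(i2.astype(int)[:,:,0]-i2.astype(int)[:,:,2]>20)
for r in (225,235,250,260): x=np.where(m[r,232:400])[0]+232; print('top row',r,x[0],x[-1])
"
```

```text
t 23.05 tcp [0.5367 0.0407 0.2148] yawx [[-0.043, 0.999, 0.001], [0.999, 0.043, -0.002]] q [-0.13  0.43  1.67  0.    1.04 -0.18] F [-0.4  0.6 -0.6] gap 0.191 gf 88.49161505699158
0 [[391.0, 237.0], [251.0, 237.0]] [[297.0, 220.0], [300.0, 267.0]]
90 [[424.0, 154.0], [219.0, 155.0]] [[267.0, 217.0], [269.0, 267.0]]
130 [[422.0, 72.0], [220.0, 73.0]] [[248.0, 219.0], [251.0, 268.0]]
150 [[416.0, 50.0], [226.0, 50.0]] [[242.0, 221.0], [245.0, 269.0]]
160 [[412.0, 45.0], [230.0, 46.0]] [[241.0, 222.0], [243.0, 270.0]]
wrist col 270 brown rows [ 42 289]
wrist col 290 brown rows [ 42 285]
wrist col 380 brown rows [ 42 329]
top row 225 239 356
top row 235 240 357
top row 250 241 358
top row 260 241 358
```

```bash
python3 -c "
from h import *
tipto(.015,-.013,.176,-70.5)"
```

```text
tcp [0.5131 0.0938] 0.2685
t 23.15 tcp [0.5372 0.0402 0.2156] yawx [[-0.043, 0.999, 0.0], [0.999, 0.043, -0.001]] q [-0.13  0.43  1.67  0.    1.04 -0.18] F [-0.5 -0.7 -0.9] gap 0.191 gf 88.4926986694336
units [ 1.82 -0.73 -1.76] yaw 20.06 heading 92.47 dist 79
```

Call:
{"method": "drive_tool", "body": {
  "motion": [
    [[10,0,0,-0.9,0],[10,0,0,-1.76,1],[10,0.2,-0.1,-1.76,2],[10,0.4,-0.2,-1.76,3],[10,0.6,-0.3,-1.76,4],[10,0.8,-0.4,-1.76,5],[10,1.1,-0.5,-1.76,6],[10,1.4,-0.6,-1.76,7],[10,1.6,-0.7,-1.76,8],[10,1.82,-0.73,-1.76,9]]
  ]
}}

```text
t: 24.15
tcp_pos: [0.5129, 0.0939, 0.269]
tool_rot: [0.985, 0.175, -0.0, -0.0]
force: [0.4, -0.4, -1.3]
finger_gap: 0.193
gripper_force: 88.3
```

Call:
{"method": "drive_tool", "body": {
  "motion": [
    [[10,0,0,0,1],[10,0,0,0,2],[10,0,0,0,3],[10,0,0,0,4],[10,0,0,0,5],[10,0,0,0,6],[10,0,0,0,7],[10,0,0,0,8],[10,0,0,0,9],[10,0,0,0,10]]
  ]
}}

```text
t: 25.15
tcp_pos: [0.5132, 0.0936, 0.269]
tool_rot: [0.867, -0.499, 0.0, -0.0]
force: [-0.4, 0.5, -1.2]
finger_gap: 0.194
gripper_force: 88.3
```

Call:
{"method": "drive_tool", "body": {
  "motion": [
    [[10,0,0,0,1],[10,0,0,0,1.05],[10,0,0,0,1.05]]
  ]
}}

```text
t: 25.45
tcp_pos: [0.5133, 0.0936, 0.269]
tool_rot: [0.83, -0.558, 0.0, -0.0]
force: [0.4, -0.3, -1.3]
finger_gap: 0.188
gripper_force: 88.3
```

```bash
python3 -c "
from h import *
tipto(.015,-.013,.072,-70.5);tipto(.015,-.06,.072,-70.5)"
```

```text
tcp [0.5131 0.0938] 0.1645
t 25.45 tcp [0.5133 0.0936 0.269 ] yawx [[0.378, -0.926, 0.0], [-0.926, -0.378, -0.0]] q [-0.03  0.34  1.64  0.    1.16  2.72] F [ 0.4 -0.3 -1.3] gap 0.188 gf 88.33593249320984
units [-0.01  0.    3.48] yaw 0.03 heading -67.79 dist 104
tcp [0.5151 0.0468] 0.1645
t 25.45 tcp [0.5133 0.0936 0.269 ] yawx [[0.378, -0.926, 0.0], [-0.926, -0.378, -0.0]] q [-0.03  0.34  1.64  0.    1.16  2.72] F [ 0.4 -0.3 -1.3] gap 0.188 gf 88.33593249320984
units [1.47 0.53 3.48] yaw 0.03 heading -67.79 dist 114
```

Call:
{"method": "drive_tool", "body": {
  "motion": [
    [[10,0,0,1,0],[10,0,0,2,0],[10,0,0,3,0],[10,0,0,3.45,0],[10,0,0,3.45,0],[10,0.37,0.13,3.45,0],[10,0.75,0.27,3.45,0],[10,1.12,0.4,3.45,0],[10,1.47,0.53,3.45,0],[10,1.47,0.53,3.45,0]]
  ]
}}

```text
t: 26.45
tcp_pos: [0.5156, 0.045, 0.1659]
tool_rot: [0.829, -0.56, 0.001, -0.0]
force: [0.5, 0.1, -0.8]
finger_gap: 0.188
gripper_force: 88.3
```

Call:
{"method": "drive_tool", "body": {
  "motion": [
    [[10,0,0,-0.4,0],[10,0,0,-0.8,0],[10,0,0,-1.2,0],[10,0.02,0.01,-1.55,0],[10,0.16,0.06,-1.9,0],[10,0.31,0.11,-2.23,0],[10,0.47,0.17,-2.36,0],[10,0.61,0.22,-2.47,0],[10,0.78,0.28,-2.55,0],[10,0.78,0.28,-2.55,0]]
  ]
}}

```text
t: 27.45
tcp_pos: [0.5163, 0.0212, 0.2419]
tool_rot: [0.829, -0.559, 0.0, 0.0]
force: [1.3, 1.2, -0.9]
finger_gap: 0.19
gripper_force: 88.2
```

```bash
python3 -c "
from h import *
tipto(.015,-.117,.149,-70.5)
tipto(.015,-.143,.124,-70.5)"
```

```text
tcp [ 0.5176 -0.0101] 0.2415
t 27.45 tcp [0.5163 0.0212 0.2419] yawx [[0.375, -0.927, 0.0], [-0.927, -0.375, -0.0]] q [-0.18  0.37  1.69 -0.    1.08  2.58] F [ 1.3  1.2 -0.9] gap 0.19 gf 88.20255249389447
units [0.98 0.35 0.01] yaw 0.0 heading -67.98 dist 31
tcp [ 0.5188 -0.0361] 0.2165
t 27.45 tcp [0.5163 0.0212 0.2419] yawx [[0.375, -0.927, 0.0], [-0.927, -0.375, -0.0]] q [-0.18  0.37  1.69 -0.    1.08  2.58] F [ 1.3  1.2 -0.9] gap 0.19 gf 88.20255249389447
units [1.8  0.64 0.85] yaw 0.0 heading -67.98 dist 63
```

Call:
{"method": "drive_tool", "body": {
  "motion": [
    [[10,0.26,0.09,-0.06,0],[10,0.53,0.19,-0.07,0],[10,0.77,0.27,-0.03,0],[10,0.99,0.35,0.03,0],[10,1.22,0.43,0.14,0],[10,1.44,0.51,0.28,0],[10,1.6,0.57,0.46,0],[10,1.75,0.62,0.68,0],[10,1.8,0.64,0.87,0],[10,1.8,0.64,0.87,0]]
  ]
}}

```text
t: 28.45
tcp_pos: [0.518, -0.0355, 0.2147]
tool_rot: [0.829, -0.559, -0.001, 0.0]
force: [-0.8, -0.2, -0.6]
finger_gap: 0.194
gripper_force: 88.3
```

```bash
python3 -c "
from h import *
s=st();D,i2=snap('top','t15.png')
def car(x,y,z): return [CC[0]+x*np.cos(A)-y*np.sin(A),CC[1]+x*np.sin(A)+y*np.cos(A),z]
for th in (0,90,130,150,160):
    t=np.radians(th); P=[car(x,-.102+.066*np.cos(t),.107+.066*np.sin(t)) for x in(.055,-.055)]
    print(th,proj(D,P).round().tolist())
m=(i2.astype(int)[:,:,0]-i2.astype(int)[:,:,2]>20)
for r in (215,220,225,235,250,260): x=np.where(m[r,232:440])[0]+232; print('top row',r,x[0],x[-1])
for c in (280,350): x=np.where(m[150:330,c])[0]+150; print('top col',c,x[0],x[-1])
s['tcp_pos'];to(.45,.322,.27,2.5)"
```

```text
t 28.45 tcp [ 0.518  -0.0355  0.2147] yawx [[0.376, -0.927, -0.001], [-0.927, -0.376, 0.002]] q [-0.28  0.41  1.71 -0.    1.02  2.47] F [-0.8 -0.2 -0.6] gap 0.194 gf 88.34482312202454
0 [[328.0, 218.0], [331.0, 265.0]]
90 [[358.0, 211.0], [362.0, 261.0]]
130 [[377.0, 211.0], [380.0, 260.0]]
150 [[382.0, 212.0], [386.0, 260.0]]
160 [[384.0, 213.0], [387.0, 260.0]]
top row 215 232 304
top row 220 239 303
top row 225 239 384
top row 235 240 385
top row 250 241 386
top row 260 242 387
top col 280 150 300
top col 350 182 279
t 28.5 tcp [ 0.5182 -0.0353  0.2151] yawx [[0.376, -0.927, -0.001], [-0.927, -0.376, 0.001]] q [-0.28  0.41  1.71 -0.    1.02  2.47] F [ 0.2 -0.4 -0.4] gap 0.193 gf 88.38228464126587
units [-11.89  -2.37  -1.83] yaw -8.8 heading -67.93 dist 368
```

All four flaps read about 155–160° from the brown extents in the top view. Next I'll carry the spatula back to its place.

Call:
{"method": "drive_tool", "body": {
  "motion": [
    [[10,0,0,-1,0],[10,0,0,-1.9,-1],[10,-1,-0.2,-1.9,-2],[10,-2,-0.4,-1.9,-3],[10,-3,-0.6,-1.9,-4],[10,-4,-0.8,-1.9,-5],[10,-5,-1,-1.9,-6],[10,-6,-1.2,-1.9,-7],[10,-7,-1.4,-1.9,-8],[10,-8,-1.6,-1.9,-8.6]]
  ]
}}

```text
t: 29.5
tcp_pos: [0.4723, 0.2067, 0.2729]
tool_rot: [1.0, 0.01, 0.0, 0.0]
force: [0.8, -0.4, -0.3]
finger_gap: 0.192
gripper_force: 88.3
```

```bash
python3 -c "
from h import *
to(.497,.322,.12,.8)"
```

```text
t 29.5 tcp [0.4723 0.2067 0.2729] yawx [[1.0, 0.02, 0.0], [0.02, -1.0, 0.0]] q [ 0.2   0.33  1.65 -0.    1.16  1.75] F [ 0.8 -0.4 -0.3] gap 0.192 gf 88.34499478340149
units [ 0.9  -3.83  5.1 ] yaw 0.04 heading 1.16 dist 193
```

Call:
{"method": "drive_tool", "body": {
  "motion": [
    [[10,0.3,-1.3,0,0],[10,0.6,-2.6,0,0],[10,0.9,-3.83,0,0],[10,0.9,-3.83,1.3,0],[10,0.9,-3.83,2.6,0],[10,0.9,-3.83,3.9,0],[10,0.9,-3.83,5.1,0],[10,0.9,-3.83,5.1,0],[10,0.9,-3.83,5.6,0],[10,0.9,-3.83,5.6,0]]
  ]
}}

```text
t: 30.5
tcp_pos: [0.4979, 0.3206, 0.1049]
tool_rot: [1.0, 0.008, -0.0, 0.0]
force: [-0.5, -0.2, -0.8]
finger_gap: 0.192
gripper_force: 88.4
```

Call:
{"method": "drive_tool", "body": {
  "motion": [
    [[18.5,0,0,0,0],[18.5,0,0,0.1,0],[18.5,0,0,0.2,0],[18.5,0,0,0.35,0],[18.5,0,0,0.35,0]]
  ],
  "squeeze": 20
}}

```text
t: 31.0
tcp_pos: [0.4981, 0.3206, 0.0941]
tool_rot: [1.0, 0.008, 0.0, -0.0]
force: [0.0, -0.2, -0.4]
finger_gap: 0.213
gripper_force: 14.6
```

```bash
python3 -c "
from h import *
to(.45,.322,.006,.8)"
```

```text
t 31.0 tcp [0.4981 0.3206 0.0941] yawx [[1.0, 0.015, 0.0], [0.015, -1.0, -0.0]] q [0.38 0.67 1.63 0.   0.85 1.94] F [ 0.  -0.2 -0.4] gap 0.213 gf 14.649951606988907
units [-1.6  -0.07  2.94] yaw 0.01 heading 0.88 dist 100
```

Call:
{"method": "drive_tool", "body": {
  "motion": [
    [[18.5,-0.16,0,0.24,0],[18.5,-0.32,0,0.47,0],[18.5,-0.52,0,0.8,0],[18.5,-0.7,0,1.14,0],[18.5,-0.83,0,1.47,0],[18.5,-0.95,0,1.8,0],[18.5,-0.95,0,1.8,0]]
  ]
}}

```text
t: 31.7
tcp_pos: [0.4678, 0.3196, 0.0383]
tool_rot: [1.0, 0.008, -0.002, 0.001]
force: [-0.3, 0.1, 1.1]
finger_gap: 0.218
gripper_force: 14.4
```

```bash
python3 -c "
from h import *
to(.45,.322,.006,.8)
s=manip.sense();C,im=snap('wrist','w16.png')
for a in (0,10,16,25,43):
    c,q=np.cos(np.radians(a)),np.sin(np.radians(a));print(a,proj(C,s['tcp_pos']+[.142*c,0,-.142*q]).round())
g=im.max(2)
ys,xs=np.where(g[0:150,285:365]<70);print('dark',(ys.min(),ys.max(),xs.min()+285,xs.max()+285) if len(ys) else None)"
```

```text
t 31.7 tcp [0.4678 0.3196 0.0383] yawx [[1.0, 0.016, -0.004], [0.016, -1.0, 0.002]] q [ 0.4   0.74  1.71 -0.    0.69  1.96] F [-0.3  0.1  1.1] gap 0.218 gf 14.413660615682602
units [-0.59 -0.09  1.08] yaw 0.01 heading 0.89 dist 37
0 [[327. -62.]]
10 [[326. -22.]]
16 [[325.   1.]]
25 [[325.  33.]]
43 [[323.  93.]]
dark None
```

Call:
{"method": "drive_tool", "body": {
  "motion": [
    [[18.5,-0.05,0,0.25,0],[18.5,-0.1,0,0.5,0],[18.5,-0.14,0,0.7,0],[18.5,-0.16,0,0.85,0],[18.5,-0.18,0,0.95,0],[18.5,-0.18,0,1.03,0],[18.5,-0.18,0,1.03,0]]
  ]
}}

```text
t: 32.45
tcp_pos: [0.464, 0.32, 0.009]
tool_rot: [1.0, 0.008, -0.0, 0.0]
force: [-0.9, 1.0, 0.8]
finger_gap: 0.218
gripper_force: 14.5
```

```bash
python3 -c "
from h import *
st();C,im=snap('wrist','w17.png');snap('scene','s17.png')
g=im.max(2); col=g[:,322]; d=np.where(col<75)[0]; print(d.min() if len(d) else None)
h=np.where((g[150:420,322]<75))[0]+150; print('handle rows',h.min(),h.max())"
```

```text
t 32.45 tcp [0.464 0.32  0.009] yawx [[1.0, 0.015, -0.001], [0.015, -1.0, 0.0]] q [0.41 0.79 1.73 0.   0.63 1.96] F [-0.9  1.   0.8] gap 0.218 gf 14.4528266787529
208
handle rows 208 419
```

Call:
{"method": "drive_tool", "body": {
  "motion": [
    [[18.5,0,0,0.1,0],[18.5,0,0,0.1,0],[22,0,0,0.1,0],[30,0,0,0.1,0],[40,0,0,0.1,0],[40,0,0,0.1,0]]
  ]
}}

```text
t: 33.15
tcp_pos: [0.4642, 0.32, 0.0064]
tool_rot: [1.0, 0.008, -0.0, -0.0]
force: [-0.4, -0.5, 0.4]
finger_gap: 0.469
gripper_force: 0.0
```

Call:
{"method": "drive_tool", "body": {
  "motion": [
    [[40,0,0,-0.5,0],[45,0,0,-1.5,0],[45,0,0,-3,0],[45,0,0,-5,0],[45,0,0,-6.5,0],[45,-0.5,-1,-8,0],[45,-0.5,-1,-8,0]]
  ]
}}

```text
t: 33.85
tcp_pos: [0.4504, 0.3527, 0.2534]
tool_rot: [1.0, 0.008, 0.005, -0.003]
force: [-0.6, -0.1, 0.2]
finger_gap: 0.526
gripper_force: 0.0
```

```bash
python3 -c "
from h import *
st();C,im=snap('wrist','w18.png');S,si=snap('scene','s18.png');T,ti=snap('top','t18.png')
def blob(im,roi,thr=75):
    x0,y0,x1,y1=roi;m=np.uint8(im[y0:y1,x0:x1].max(2)<thr)
    n,l,s,c=cv2.connectedComponentsWithStats(m)
    return [(s[k][:2]+[x0,y0]).tolist()+s[k][2:].tolist() for k in range(1,n) if s[k][4]>40]
print('top dark',blob(ti,(165,215,215,312)));print('scene dark',blob(si,(215,370,345,415)));print('wrist dark',blob(im,(240,0,420,330)))
# change check of other objects vs first pictures
for n,f,a in(('scene',si,'scene0'),('top',ti,'top0')):
    o=cv2.imread('pics/'+a+'.png')[:,:,::-1]; d=np.uint8(np.abs(f.astype(int)-o).max(2)>50)
    n_,l,s,c=cv2.connectedComponentsWithStats(cv2.morphologyEx(d,cv2.MORPH_OPEN,np.ones((3,3)))); print(n,[x.tolist() for x in s[1:] if x[4]>15])"
```

```text
t 33.85 tcp [0.4504 0.3527 0.2534] yawx [[1.0, 0.016, 0.011], [0.016, -1.0, -0.007]] q [0.47 0.43 1.55 0.   1.15 2.02] F [-0.6 -0.1  0.2] gap 0.526 gf 0.0
top dark [[184, 219, 6, 9, 47], [183, 256, 9, 40, 295]]
scene dark [[274, 395, 45, 11, 73]]
wrist dark [[254, 291, 20, 39, 478], [369, 291, 20, 39, 462], [240, 300, 11, 27, 147], [392, 301, 26, 29, 339]]
scene [[257, 0, 265, 347, 27738], [497, 0, 12, 28, 227], [523, 0, 67, 63, 2012], [600, 0, 40, 159, 5653], [469, 13, 4, 5, 19], [468, 19, 5, 9, 39], [466, 30, 5, 14, 60], [494, 37, 12, 7, 78], [481, 48, 6, 20, 65], [265, 111, 41, 23, 316], [438, 145, 111, 107, 3399], [470, 148, 17, 55, 583], [609, 167, 31, 53, 736], [400, 175, 22, 62, 680], [541, 178, 17, 13, 139], [500, 185, 4, 7, 22], [535, 193, 40, 36, 881], [625, 217, 15, 23, 193], [332, 230, 13, 49, 272], [589, 261, 51, 86, 2226], [491, 266, 39, 13, 393], [263, 274, 11, 17, 92], [477, 278, 25, 38, 733], [342, 280, 10, 3, 30], [310, 282, 12, 16, 113], [255, 288, 8, 4, 25], [283, 303, 5, 4, 20], [361, 316, 11, 6, 44], [353, 322, 21, 8, 98], [473, 340, 152, 60, 3979], [224, 377, 2
[... 358 characters left out ...]
63, 5, 12, 60], [272, 268, 94, 33, 2351], [147, 270, 20, 18, 278], [85, 294, 92, 186, 6069], [183, 296, 9, 7, 58], [388, 299, 120, 29, 1858], [73, 352, 11, 10, 86], [64, 355, 11, 29, 208], [76, 364, 12, 17, 107], [279, 369, 18, 10, 88], [255, 370, 385, 110, 21681], [119, 396, 6, 5, 26], [102, 399, 5, 4, 18], [111, 398, 7, 7, 34], [606, 407, 8, 5, 28], [81, 412, 21, 13, 160], [117, 419, 11, 9, 57], [309, 425, 23, 8, 137], [123, 433, 6, 6, 30], [72, 435, 27, 30, 158], [288, 437, 8, 16, 65], [295, 436, 43, 39, 1109], [67, 450, 3, 7, 21], [106, 459, 4, 7, 24], [99, 466, 14, 14, 61], [301, 467, 34, 13, 324], [363, 467, 10, 13, 88], [109, 469, 7, 7, 31], [563, 474, 5, 6, 21], [569, 477, 8, 3, 20]]
```

```bash
python3 -c "
from h import *
to(.473,-.246,.28,1)"
```

```text
t 34.0 tcp [0.4481 0.3498 0.247 ] yawx [[1.0, 0.017, 0.001], [0.017, -1.0, -0.0]] q [ 0.47  0.43  1.56 -0.    1.15  2.02] F [-0.4  0.5 -1.3] gap 0.522 gf 0.0
units [ 0.5  19.87 -1.1 ] yaw -0.01 heading 0.95 dist 597
```

Call:
{"method": "drive_tool", "body": {
  "motion": [
    [[45,0,0,-1.1,0],[45,0.5,6,-1.1,0],[45,0.5,19.9,-1.1,0],[45,0.5,19.9,-1.1,0],[45,0.5,19.9,-1.1,0],[45,0.5,19.9,-1.1,0],[45,0.5,19.9,-1.1,0],[45,0.5,19.9,-1.1,0],[45,0.5,19.9,-1.1,0],[45,0.5,19.9,-1.1,0]]
  ]
}}

```text
t: 35.0
tcp_pos: [0.4656, -0.1017, 0.277]
tool_rot: [1.0, 0.007, -0.003, -0.001]
force: [0.8, 0.3, -0.1]
finger_gap: 0.526
gripper_force: 0.0
```

Call:
{"method": "drive_tool", "body": {
  "motion": [
    [[45,0,3.5,0,0],[45,0,5,0,0],[45,-9.5,14.5,0,0],[45,-9.5,14.5,0,0],[45,-9.5,14.5,0,0],[45,-9.5,14.5,0,0],[45,-9.5,14.5,0,0],[45,-9.5,14.5,0,0],[45,-9.5,14.5,0,0],[45,-9.5,14.5,0,0]]
  ]
}}

```text
t: 36.0
tcp_pos: [0.2119, -0.5083, 0.2766]
tool_rot: [1.0, 0.007, -0.001, -0.003]
force: [1.1, -0.2, 0.6]
finger_gap: 0.526
gripper_force: 0.0
```

```bash
python3 -c "
from h import *
st();S,si=snap('scene','s19.png');T,ti=snap('top','t19.png')
def blob(im,roi,thr=85):
    x0,y0,x1,y1=roi;m=np.uint8(im[y0:y1,x0:x1].max(2)<thr)
    n,l,s,c=cv2.connectedComponentsWithStats(m)
    return [(s[k][:2]+[x0,y0]).tolist()+s[k][2:].tolist()+(c[k]+[x0,y0]).round(1).tolist() for k in range(1,n) if s[k][4]>12]
for nm,im,a,r in(('top',ti,'top0',(165,212,215,312)),('scene',si,'scene0',(215,370,345,415))):
    o=cv2.imread('pics/'+a+'.png')[:,:,::-1]
    print(nm,'old',blob(o,r),'new',blob(im,r))
    d=np.uint8(np.abs(im.astype(int)-o).max(2)>50)
    n_,l,s,c=cv2.connectedComponentsWithStats(cv2.morphologyEx(d,cv2.MORPH_OPEN,np.ones((3,3)))); print([x.tolist() for x in s[1:] if x[4]>15])"
```

```text
t 36.0 tcp [ 0.2119 -0.5083  0.2766] yawx [[1.0, 0.014, -0.001], [0.014, -1.0, -0.006]] q [-1.38  0.38  1.56 -0.    1.21  0.18] F [ 1.1 -0.2  0.6] gap 0.526 gf 0.0
top old [[182, 225, 7, 9, 49, 185.5, 228.5], [183, 265, 9, 38, 304, 186.8, 283.6]] new [[184, 219, 6, 9, 47, 186.6, 222.4], [184, 255, 8, 42, 286, 187.6, 276.7]]
[[266, 183, 88, 30, 1957], [354, 187, 10, 79, 345], [325, 201, 10, 4, 35], [240, 211, 118, 61, 5044], [380, 211, 5, 6, 18], [182, 219, 8, 15, 98], [376, 229, 8, 4, 29], [381, 235, 4, 6, 22], [365, 242, 21, 21, 318], [300, 245, 5, 10, 40], [183, 258, 9, 7, 58], [272, 268, 94, 33, 2350], [368, 294, 100, 33, 1038], [183, 296, 9, 7, 58], [470, 300, 38, 26, 850], [558, 318, 20, 5, 83], [271, 375, 7, 5, 28], [271, 381, 7, 3, 21], [607, 383, 33, 15, 250], [544, 386, 30, 30, 423], [459, 401, 9, 6, 39], [585, 401, 6, 5, 30], [271, 404, 16, 41, 352], [325, 409, 36, 24, 170], [567, 408, 70, 57, 2256], [296, 414, 4, 5, 17], [312, 416, 12, 6, 44], [367, 417, 6, 10, 54], [466, 416, 65, 51, 1460], [565, 420, 4, 4, 16], [324, 422, 5, 7, 29], [420, 427, 11, 13, 83], [563, 426, 8, 
[... 296 characters left out ...]
05.4, 403.0]] new [[224, 377, 11, 7, 44, 228.7, 380.2], [274, 394, 46, 12, 85, 298.1, 400.0]]
[[452, 0, 18, 112, 494], [495, 37, 12, 8, 86], [494, 48, 13, 8, 93], [521, 66, 4, 9, 30], [519, 76, 5, 13, 44], [497, 85, 3, 6, 18], [517, 90, 4, 12, 36], [485, 92, 14, 27, 144], [514, 103, 6, 13, 47], [451, 113, 3, 6, 18], [485, 123, 12, 8, 77], [474, 132, 19, 82, 352], [400, 171, 22, 20, 324], [266, 213, 75, 63, 2746], [332, 230, 13, 49, 260], [440, 243, 88, 12, 515], [530, 251, 7, 3, 21], [633, 259, 7, 3, 21], [251, 265, 8, 5, 25], [263, 273, 20, 19, 321], [305, 281, 17, 17, 225], [342, 280, 11, 3, 33], [254, 288, 9, 4, 29], [224, 377, 20, 11, 120], [269, 387, 13, 10, 82], [317, 399, 12, 11, 87]]
```

```bash
python3 -c "
from h import *
for f in('top0','t19','scene0','s19'):
    b=cv2.imread('pics/'+f+'.png').astype(int); m=(b[:,:,2]-b[:,:,1]>90)&(b[:,:,2]>150)
    y0,y1,x0,x1=(275,315,365,415) if f[0]=='t' else (215,245,350,395)
    ys,xs=np.where(m[y0:y1,x0:x1]); print(f,len(xs),xs.mean().round(1),ys.mean().round(1))
print(manip.sign_off())"
```

```text
top0 199 25.3 16.5
t19 199 25.3 16.5
scene0 57 22.3 13.9
s19 35 25.1 15.4
the job is handed in; nothing more can be done
None
```

The job is handed in: all four flaps are folded back to about 155–160°, the tins were standing open to view when I last looked, and the spatula lies flat on the bench about 17 mm from where it started. In before-and-after pictures the carton and the other things show no movement; part of the matchbox is hidden in one view, but its position in the other is unchanged.

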